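Hold the tablet mill's lid at its pulse mark

ROBOT

A 7-joint arm with a two-finger parallel gripper is mounted at the origin on the work surface. World frame = base frame: x ahead of the robot, y to its left, z up, the work surface at z = 0. Lengths are in mm, angles in rad, forces in N, time in s.
With the tool pointing down it reaches from about 400 to 875 mm from the base axis. Payload 4.4 kg.
Tool frame: the origin (TCP) lies at the very end of the fingers, on their centre line; the grasp point (between the pads) lies ctrl.grip_point_offset behind it (ctrl.grip_point_offset is the distance from the TCP to the grasp point, in mm); z points along the fingers, y is the line along which they close (so a half turn about z gives the same grasp; the last joint's range is limited). The gripper opens to 85 mm and grips with 20 to 120 N. Pads are 22 mm wide; open, the fingers measure 114 mm over their backs; the gripper's body (76 mm by 85 mm) begins 54 mm behind the grasp point. The pads swing forward as they close: fully open they stand 13 mm farther back than shut.
Start: joints at [-1.295, 0.628, 0.038, 1.517, -0.027, 0.996, -0.02], TCP at [217.846, 612.422, 231.313] pointing down, gripper open.
Joint ranges: [-3.06, 3.06], [-0.37, 2.12], [-1.25, 1.32], [0.18, 2.47], [-1.1, 4.24], [0.23, 1.98], [-2.94, 2.94]. Speed limits (rad/s): [2.57, 2.57, 3.14, 3.14, 3.14, 3.14, 3.14].

INTERFACE

Orientations are given as [roll, pitch, yaw] about the fixed x, y, z axes, in that order (R = Rz(yaw) Ry(pitch) Rx(roll)).
In Python, from cell import read_state, cams, ctrl, models gives the robot as it stands. The module is installed in compiled form; this text tells all that it offers.
- The arm moves only by the tool creep_tool, called after "Emit:" as a command line: name --argument value ..., lists and objects as JSON in quotes. Schema: {"type":"object","properties":{"deltas":{"type":"object","properties":{"plan":{"type":"array","items":{"type":"array","items":{"type":"number"},"minItems":7,"maxItems":7},"minItems":1,"maxItems":12}},"additionalProperties":false,"required":["plan"]},"only":{"type":"string"},"quiet":{"type":"boolean"},"lines":{"type":"string"}},"required":["deltas"],"additionalProperties":false}. deltas is an object whose key "plan" holds a list of rows, 1 to 12 of them, each of 7 numbers: dx, dy, dz in fractions of the full range, 1 being 750 mm, then a rotation vector rx, ry, rz in fractions of the full range, 1 being 180 degrees, then the finger opening in mm; each row shifts and turns the commanded pose from where the row before left it, along the tool's axes as they then stand; what a row does not reach is not made up. A row lasts 1/10 s, in which the tool goes at most 50 mm and 0.15 rad, less where a joint would pass 70% of its speed; a pose out of reach is approached as far as the arm can. The fingers move at their own pace and stop on an object; the grip force is fixed at half the most. Time passes only in rows, so rows that do not move let the fingers close. The tool returns the time, the measured TCP pose, the force, the opening and the grip force at its end. only (a regular expression) keeps the lines of the reply that match it, lines (a string "A,B") keeps lines A to B, and quiet returns only ok. A shift or turn number past 1, either way, is cut back to 1. Input that does not fit is refused with a message, and nothing moves.
- read_state(): the state, without advancing time (a new reading comes with each control period).
- cams.get_image(name): name is "scene" or "side" or "wrist"; returns (picture, depth): 384x512x3 uint8, blue, green, red; 384x512 float32, mm along the optical axis (not along the pixel's ray), 0 where there is no reading.
- cams.calibration(name): a dict with "fx", "fy", "cx", "cy" (pixels), "rvec" (rotation vector, rad) and "tvec" (3), from world to camera coordinates, as OpenCV has them; the wrist camera has in their place "hand_eye" (4x4, takes a point from camera to tool coordinates, whose origin is the TCP and whose axes are the flange's). Camera axes: x right, y down, z forward; pixel columns grow to the right and rows downward; lengths in mm; the calibration is good to about 2 mm. A picture is of the moment at which its call begins: read the wrist's pose just before it. calibration takes no time and is no camera call.
- ctrl.finish_job(): hands the job in; it is judged then, once.
Trained networks look in the newest picture that a camera, given by its name, has taken for a name from the list of things; names that differ only in an ending like _2 or _b are one class to them, and where a whole thing is asked for, a point or a joint stands for the part that bears it (a point fixed in the world has none). Each returns a list of dicts, best first, with "confidence" (0 to 1); they miss things now and then, are a little off and sometimes report something else, mostly with a low value. They report only what shows in the picture. A call takes as long as a camera call. They do not tell look-alikes from the thing itself.
- models.search_frame(thing, camera): "extent" ([left, top, right, bottom] in pixels, round what is visible of it).
- models.mark_of(thing, camera): "position" ([column, row] in pixels: a listed point, or the origin of a listed thing).
The state is a dict: "clock": time; "qpos": joint angles; "qd": joint speeds; "tau": joint torques, N m; "eef_pos": TCP position; "tool_rot": TCP orientation; "force": force on the tool from outside, world axes, zero at the start; "torque": the same for the moment, N m; "width": finger opening in mm; "gripper_force": force on a finger pad.
Only numpy, scipy, OpenCV 4.12 (cv2) and the standard library are available. Lean on these libraries where they do the work, as an engineer would, in place of code of your own. Each camera call takes 0.05 s, during which the arm holds its last target. There are 200 camera calls.

TASK

Lock the white tablet mill's carriage by turning its orange clamp knob clockwise to its stop; only then fit the blue lid on the mill, lugs down through the two slots until it sits flush. Twist the lid clockwise until its white pointers stand at the green pulse marks, half way to the red lock marks, never letting it turn on to the red marks where it would lock, and finish while still gripping the lid there against its return spring. Leave the jar, the mortar and the carton where they stand.

Things in the scene. Friction and masses are not known exactly. Their poses are not given: they have to be found in the camera images.
- mill_mouth (a point): Centre of the top face of the tablet mill, an upright white cylinder 94 mm across with a blue band, on a grey carriage plate 110 x 225 mm. 106 mm above the table, z up, x towards a slot. The mouth is a round opening 56 mm across in a grey collar 8 mm thick. Below it the well is 76 mm across; its floor is 19 mm below this point.
- slot (a point): Point on the mill's rim at one of the two lug slots (black marks), 43 mm from the axis along mill_mouth's +x; the other slot faces it, at -x. The slots are 15 mm wide at the mouth, flaring to 21 mm outwards, and widen the mouth to 76 mm across.
- pulse_mark (a point): One of the two diametrical green pulse marks on the mill's rim, 43 mm from the axis, 45 degrees clockwise (seen from above) from the black slot marks. The lid's bar must end up pointing along the two green marks.
- lock_mark (a point): One of the two diametrical red lock marks on the mill's rim, 90 degrees clockwise from the slots, 43 mm from the axis.
- pulse_ring (a joint): Sprung ring with two dogs in the mill's well, rad: 0 at rest, grows clockwise from above as the lid's lugs push it; stop at 1.42. The lugs meet the dogs after about 0.17 rad of lid twist from the slots; at the green marks it reads about 0.62. Lid counts as locked from 1.2 on. A spring turns it back with 0.05 N m at rest, 0.11 N m at the green marks: a lid let go springs back.
- carriage (a joint): Slide of the mill's carriage along its dock, m, growing along mill_mouth's +y, from -0.025 to 0.025. It drags with about 2.5 N while unclamped, so the mill and its knob may shift a little if pushed; clamped, it holds against 25 N with hardly any creep.
- clamp_knob (a joint): Angle of the clamp knob, rad: 0 fully loose, grows clockwise from above, stop at 1.35 (tight). Starts between 0 and 0.2. From about 0.8 on it presses a brake shoe on the dock. Turning it takes about 0.1 N m, near 0.2 N m at the end; it stays where it is left.
- clamp_grip (a point): Grip point of the orange clamp knob, on its vertical turning axis: an upright bar 44 mm long (this frame's x), 14 mm thick (y), 32 mm tall. 83 mm above the table; the bar reaches 14 mm above and 17 mm below it. The frame turns with the knob. The knob is on a post on the carriage, 120 mm from the mill's axis along mill_mouth's +y.
- lid: Loose blue lid, about 160 g, 53 mm tall, standing upright on its spigot. Origin: centre of its underside. Spigot 51 mm across, up to z 16 mm; blue disc 76 mm across, z 16 to 23 mm; white bar grip along x, 50 mm long, 14 mm thick (y), z 23 to 53 mm. Seated in the mill, the disc rests on the mill's top and the origin is 16 mm below mill_mouth.
- lid_lug (a point): Outer end of one of the lid's two lugs at the spigot's foot, along the lid's +x, 35 mm from the axis; the other is at -x. Lugs are 10 mm wide, 5 mm thick. A white pointer lies on the disc above each. Both ends are alike: the lid fits either way round. Twisted clockwise by more than 0.5 rad it cannot be lifted off.
- pill_jar: White pill jar, 52 mm across, 78 mm tall, loose; origin under its centre. Bystander.
- mortar: White porcelain mortar bowl, 84 mm across, 50 mm tall, loose; origin under its centre. Bystander.
- carton: White medicine carton with a violet band, 45 x 62 mm, 70 mm tall, loose; origin under its centre. Bystander.
There are look-alikes about, which are no part of the job. What is shaped like the lid but brown or turquoise is not meant.

How it is judged (in metres and radians):
On the way, in this order (a step that is already met when the one before it is completed fails the run):
1. the clamp knob is turned tight, while the lid is not yet on the mill (value of joint clamp_knob above 1.15 rad and horizontal distance between lid and mill_mouth above 0.06 m), for 0.2 s.
2. the lid sits flush in the mill, lugs through the slots, not yet twisted to the pulse marks (z of lid in the frame of mill_mouth below -0.013 m and horizontal distance between lid and mill_mouth below 0.005 m and angle between lid's own z axis and vertical below 0.08 rad and value of joint pulse_ring below 0.4 rad), for 0.1 s.
At the end, for the whole second after the job is handed in: The clamp knob is tight (beyond 1.15 rad); the lid sits flush and level in the mill (within 3 mm of full depth, 5 mm of centre), twisted 45 +-10 degrees clockwise from the slots with the sprung ring pushed along, at rest, and the fingers still grip it (z of lid in the frame of mill_mouth below -0.013 m and horizontal distance between lid and mill_mouth below 0.005 m and angle between lid's own z axis and vertical below 0.08 rad and angle between the x axis of lid and the x axis of mill_mouth, either way round between 0.61 and 0.96 rad and value of joint pulse_ring between 0.35 and 0.9 rad and value of joint clamp_knob above 1.15 rad and contact force between the fingers and lid above 1.5 N and angular speed of lid below 0.15 rad/s); the arm keeps its last pose, push and grip.
It fails at once if the lid is twisted on to the red lock marks (value of joint pulse_ring above 1.2 rad).
It fails at once if the white pill jar is moved or tipped (distance of pill_jar from where it was at the start of the episode above 0.02 m or angle between pill_jar's own z axis and vertical above 0.3 rad).
It fails at once if the mortar bowl is moved or tipped (distance of mortar from where it was at the start of the episode above 0.02 m or angle between mortar's own z axis and vertical above 0.3 rad).
It fails at once if the medicine carton is moved or tipped (distance of carton from where it was at the start of the episode above 0.02 m or angle between carton's own z axis and vertical above 0.3 rad).
It also fails if it takes over 58 s, if anything falls off the work surface, if the arm or the gripper's body presses on something with over 40 N, if the wrist force passes 120 N, or if a joint passes its speed limit or range.

## Working session

There is one attempt and no reset: what is moved stays moved. The work goes in short steps, Python scripts to look and compute and a tool call to move; the robot and the scene stay as the last step left them, time stands still between calls to the robot, and variables do not carry over. Pictures are saved under pics/ and viewed, at most 10 in all, crops included, and the job is handed in when it is done.

```bash
mkdir -p pics
```

Create h.py:
```python
import numpy as np,cv2
from scipy.spatial.transform import Rotation as R
from cell import read_state,cams,ctrl,models
def Tcw(name,st=None):
    c=cams.calibration(name)
    K=np.array([[c['fx'],0,c['cx']],[0,c['fy'],c['cy']],[0,0,1]])
    if 'hand_eye' in c:
        T=np.eye(4);T[:3,:3]=R.from_euler('xyz',st['tool_rot']).as_matrix();T[:3,3]=st['eef_pos']
        return K,T@np.array(c['hand_eye'])
    T=np.eye(4);T[:3,:3]=cv2.Rodrigues(np.array(c['rvec'],float))[0];T[:3,3]=np.array(c['tvec']).ravel()
    return K,np.linalg.inv(T)
def ray(name,px,st=None):
    K,T=Tcw(name,st); d=T[:3,:3]@np.linalg.inv(K)@[px[0],px[1],1]
    return T[:3,3],d
def onz(name,px,z,st=None):
    o,d=ray(name,px,st); return o+d*(z-o[2])/d[2]
def cloud(name,dep,st=None):
    K,T=Tcw(name,st); v,u=np.mgrid[:dep.shape[0],:dep.shape[1]]
    p=np.stack([(u-K[0,2])/K[0,0]*dep,(v-K[1,2])/K[1,1]*dep,dep],-1)
    return p@T[:3,:3].T+T[:3,3]
def tri(a,b):
    (o1,d1),(o2,d2)=a,b
    s=np.linalg.lstsq(np.stack([d1,-d2],1),o2-o1,rcond=None)[0]
    p,q=o1+s[0]*d1,o2+s[1]*d2
    return (p+q)/2,np.linalg.norm(p-q)
```

Run:
```python
from h import *
st=read_state();print(st)
ims={}
for n in ['scene','side','wrist']:
    im,d=cams.get_image(n);ims[n]=im
    K,T=Tcw(n,st);print(n,K[0,0],T[:3,3].round(),T[:3,2].round(2))
    for t in ['mill_mouth','clamp_grip','lid','slot','pulse_mark','pill_jar','mortar','carton']:
        print(t,[(np.round(r['position']).tolist(),round(r['confidence'],2),onz(n,r['position'],{'mill_mouth':106,'clamp_grip':83,'slot':106,'pulse_mark':106}.get(t,0),st)[:2].round().tolist()) for r in models.mark_of(t,n)])
    np.savez('first_%s.npz'%n,im=im,d=d)
cv2.imwrite('pics/a.png',cv2.resize(np.vstack([np.hstack([ims['scene'],ims['side']]),np.hstack([ims['wrist'],ims['wrist']*0])]),(800,600)))
```

```text
{'clock': 0.0, 'qpos': array([-1.29479561,  0.6293499 ,  0.0384515 ,  1.51838827, -0.02698598,
        0.99630979, -0.02002733]), 'qd': array([ 0.00016028,  0.000189  , -0.00088149,  0.00051371,  0.00193511,
        0.00088097, -0.00109986]), 'tau': array([-9.34163108e-05, -5.63406479e+01,  1.22609787e+00, -1.93432420e+01,
        1.09929498e-02,  1.09672672e-02, -1.91960470e-05]), 'eef_pos': array([217.63742684, 611.80162261, 230.3803544 ]), 'tool_rot': array([-3.13965615e+00,  4.37428883e-05,  2.79976410e+00]), 'force': array([ 0.84111041,  0.7679596 , -0.36626504]), 'torque': array([ 0.01607298, -0.02648865, -0.03502898]), 'gripper_force': 0.0, 'width': 85.48828123642815}
scene 456.8139813620896 [1082.  282. 1077.] [-0.41 -0.3  -0.87]
mill_mouth [([342.0, 219.0], 0.73, [562.0, 162.0])]
clamp_grip [([389.0, 257.0], 0.75, [572.0, 298.0])]
lid [([191.0, 175.0], 0.94, [630.0, -264.0]), ([133.0, 187.0], 0.63, [753.0, -368.0]), ([146.0, 152.0], 0.6, [643.0, -421.0])]
slot [([335.0, 229.0], 0.94, [594.0, 162.0]), ([191.0, 178.0], 0.7, [680.0, -204.0])]
pulse_mark [([329.0, 221.0], 0.75, [583.0, 140.0])]
pill_jar [([228.0, 143.0], 0.73, [481.0, -246.0])]
mortar [([240.0, 198.0], 0.7, [610.0, -107.0])]
carton [([272.0, 166.0], 0.77, [473.0, -96.0])]
side 470.710359681249 [ 259. -685.  931.] [ 0.33  0.58 -0.75]
mill_mouth [([189.0, 153.0], 0.69, [551.0, 170.0])]
clamp_grip [([174.0, 129.0], 0.59, [563.0, 305.0])]
lid [([309.0, 286.0], 0.69, [634.0, -261.0]), ([380.0, 296.0], 0.64, [753.0, -363.0]), ([350.0, 339.0], 0.6, [634.0, -409.0])]
slot [([206.0, 146.0], 0.81, [600.0, 173.0])]
pulse_mark []
pill_jar [([252.0, 317.0], 0.64, [484.0, -262.0])]
mortar [([265.0, 242.0], 0.68, [612.0, -104.0])]
carton []
wrist 295.4672162894781 [154. 635. 373.] [ 0.25 -0.09 -0.96]
mill_mouth []
clamp_grip []
lid []
slot []
pulse_mark []
pill_jar []
mortar []
carton []
```

View pics/a.png

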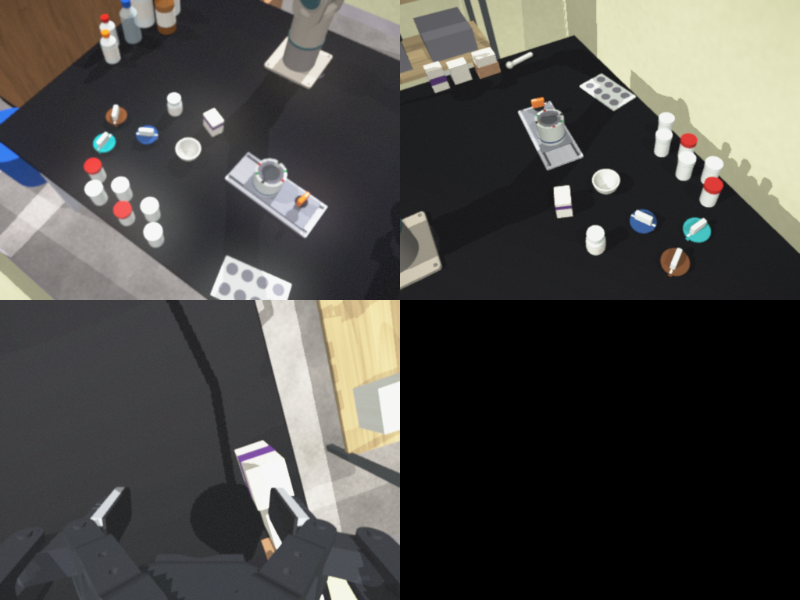

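The mosaic shows the mill at scene px (342,219), the orange knob at about (387,257) and the blue lid at (190,172). The blue lid is the top hit; the turquoise and brown ones are decoys. I'm moving the wrist over the knob and mill.

The rows are not in the units I measure in: shifts go in shares of 750 mm and turns go in shares of 180 degrees. I convert before sending: -44 mm / 750 = -0.0587, -43 mm / 750 = -0.0573.

Emit:
creep_tool --deltas '{"plan": [[-0.0587,-0.024,-0.0133,0,0,0,85],[-0.0587,-0.024,-0.0133,0,0,0,85],[-0.0587,-0.024,-0.0133,0,0,0,85],[-0.0587,-0.024,-0.0133,0,0,0,85],[-0.0587,-0.024,-0.0133,0,0,0,85],[-0.0587,-0.024,-0.0133,0,0,0,85],[-0.0587,-0.024,-0.0133,0,0,0,85],[-0.0587,-0.024,-0.0133,0,0,0,85],[-0.0573,-0.0213,-0.0133,0,0,0,85],[-0.0573,-0.0213,-0.0133,0,0,0,85],[0,0,0,0,0,0,85]]}'

```text
clock: 2.45
eef_pos: [578.2, 291.9, 332.7]
tool_rot: [-3.14, 0.008, 2.788]
force: [0.6, -1.0, -0.2]
width: 84.8
gripper_force: 0.0
```

Run:
```python
from h import *
st=read_state();print(st['eef_pos'],st['tool_rot'],st['qpos'].round(2))
im,d=cams.get_image('wrist');np.savez('w1.npz',im=im,d=d,p=st['eef_pos'],r=st['tool_rot'])
for t,z in [('mill_mouth',106),('slot',106),('pulse_mark',106),('lock_mark',106),('clamp_grip',83)]:
    print(t,[(np.round(r['position']).tolist(),round(r['confidence'],2),onz('wrist',r['position'],z,st)[:2].round(1).tolist()) for r in models.mark_of(t,'wrist')])
P=cloud('wrist',d,st)
hsv=cv2.cvtColor(im,cv2.COLOR_BGR2HSV)
m=(hsv[...,0]>5)&(hsv[...,0]<20)&(hsv[...,1]>150)&(hsv[...,2]>100)&(d>0)
q=P[m];print('orange',m.sum(),q.min(0),q.max(0),np.percentile(q,[5,50,95],axis=0).round(1))
zt=np.percentile(q[:,2],98);t=q[q[:,2]>zt-5];print('top',zt,len(t),cv2.minAreaRect(t[:,:2].astype(np.float32)))
cv2.imwrite('pics/b.png',im)
```

```text
[578.19051923 291.87281794 332.67805645] [-3.1402457   0.00766868  2.78798042] [-0.56  0.54  0.08  1.39 -0.04  1.21  0.74]
mill_mouth [([166.0, 182.0], 0.92, [559.6, 175.8])]
slot []
pulse_mark [([149.0, 210.0], 0.57, [586.4, 138.5])]
lock_mark [([131.0, 192.0], 0.74, [556.8, 127.1])]
clamp_grip [([254.0, 154.0], 0.83, [568.4, 293.3])]
orange 309 [546.53581336 279.77581454  64.88288556] [589.74335093 302.26410592  99.06831683] [[548.7 283.4  66.9]
 [570.6 290.8  96.6]
 [586.6 300.3  98. ]]
top 98.2072473502771 278 ((568.1841430664062, 291.54541015625), (13.914995193481445, 42.96489334106445), 77.60204315185547)
```

View pics/b.png

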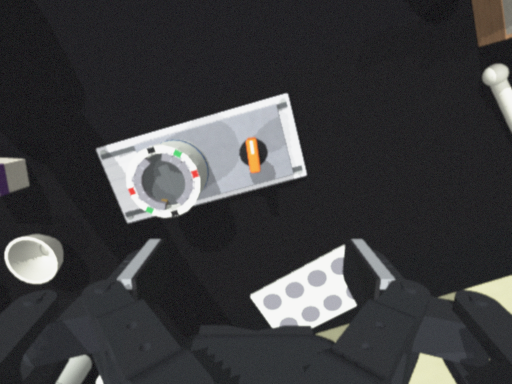

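The wrist picture shows the orange bar at px (254,154), and the mill mouth at (166,182) with slots near (150,150) and (174,213). The knob's centre is about (568,291.5) and its long axis about -12.4°. I'll descend, align and re-measure.

To row units: 45 mm / 750 = 0.06, 40 mm / 750 = 0.0533, -0.07 rad / 3.1416 = -0.0223.

Emit:
creep_tool --deltas '{"plan": [[0.012,-0.0053,0.06,0,0,-0.0223,50],[0,0,0.06,0,0,-0.0216,50],[0,0,0.0533,0,0,0,50],[0,0,0,0,0,0,50]]}'

```text
clock: 3.15
eef_pos: [556.9, 298.3, 195.8]
tool_rot: [-3.134, -0.009, 2.94]
force: [0.1, 0.0, -0.4]
width: 50.3
gripper_force: 0.0
```

Add to h.py:
```python
def knob(save=None):
    st=read_state();im,d=cams.get_image('wrist');P=cloud('wrist',d,st)
    hsv=cv2.cvtColor(im,cv2.COLOR_BGR2HSV)
    m=(hsv[...,0]>5)&(hsv[...,0]<20)&(hsv[...,1]>150)&(hsv[...,2]>100)&(d>0)
    q=P[m];zt=np.percentile(q[:,2],95);t=q[np.abs(q[:,2]-zt)<3]
    r=cv2.minAreaRect(t[:,:2].astype(np.float32))
    c,v=np.linalg.eigh(np.cov(t[:,:2].T));v=v[:,1]
    print('knob top z',zt,len(t),r,'long axis deg',np.degrees(np.arctan2(v[1],v[0])),t.mean(0))
    if save: cv2.imwrite(save,im)
    return st,im,d
```

Run:
```python
from h import *
print(ctrl.grip_point_offset)
st,im,d=knob('pics/c.png');np.savez('w2.npz',im=im,d=d,p=st['eef_pos'],r=st['tool_rot'])
print(st['eef_pos'],st['tool_rot'],st['qpos'].round(2))
z=np.load('w1.npz');s1=dict(eef_pos=z['p'],tool_rot=z['r'])
def cen(im):
    hsv=cv2.cvtColor(im,cv2.COLOR_BGR2HSV);m=(hsv[...,0]>5)&(hsv[...,0]<20)&(hsv[...,1]>150)&(hsv[...,2]>100)
    v,u=np.nonzero(m);return u.mean(),v.mean()
a=cen(z['im']);b=cen(im);print(a,b,tri(ray('wrist',a,s1),ray('wrist',b,st)))
for t,zz in [('mill_mouth',106),('slot',106),('pulse_mark',106),('lock_mark',106),('clamp_grip',83)]:
    print(t,[(np.round(r['position']).tolist(),round(r['confidence'],2),onz('wrist',r['position'],zz,st)[:2].round(1).tolist()) for r in models.mark_of(t,'wrist')])
```

```text
18.700000000000003
knob top z 97.31280397902708 189 ((568.0963134765625, 291.6734619140625), (13.113046646118164, 42.90486526489258), 78.07569885253906) long axis deg 169.1179408165028 [567.38780197 293.67827643  96.12748602]
[556.86912131 298.26007992 195.82484416] [-3.13411242 -0.00941405  2.94007249] [-0.55  0.64  0.03  1.6  -0.02  0.91  0.85]
(np.float64(253.0064308681672), np.float64(156.2508038585209)) (np.float64(252.73765432098764), np.float64(198.34567901234567)) (array([578.66565503, 288.38228719,  31.33960267]), np.float64(2.1860195158568203))
mill_mouth [([114.0, 225.0], 0.66, [557.3, 175.1])]
slot [([122.0, 270.0], 0.86, [599.6, 168.9])]
pulse_mark [([84.0, 262.0], 0.97, [585.7, 138.2]), ([63.0, 236.0], 0.52, [558.1, 129.1])]
lock_mark [([60.0, 236.0], 0.89, [558.0, 126.1])]
clamp_grip [([253.0, 205.0], 0.92, [570.1, 292.1]), ([64.0, 236.0], 0.33, [565.6, 112.2])]
```

View pics/c.png

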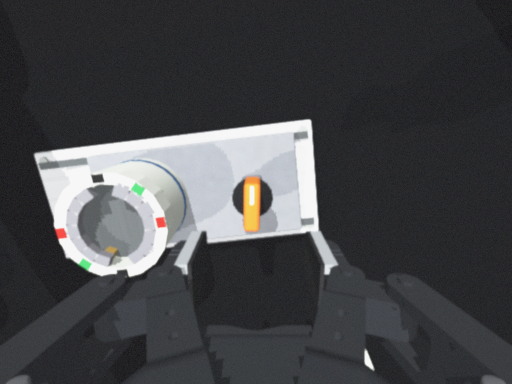

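The wrist picture shows the bar at px (252,205), aligned with the jaws, and the mill with its black, green and red marks at the left. I'll centre and descend part way.

To row units: 30 mm / 750 = 0.04, -12 mm / 750 = -0.016.

Emit:
creep_tool --deltas '{"plan": [[-0.016,-0.0053,0.04,0,0,0,50],[0,0,0.04,0,0,0,50],[0,0,0.0133,0,0,0,50],[0,0,0,0,0,0,50],[0,0,0,0,0,0,50]]}'

```text
clock: 3.95
eef_pos: [573.4, 293.5, 132.9]
tool_rot: [3.14, 0.002, 2.938]
force: [0.8, 0.0, -0.9]
width: 50.0
gripper_force: 0.0
```

Run:
```python
from h import *
st,im,d=knob('pics/d.png');np.savez('w3.npz',im=im,d=d,p=st['eef_pos'],r=st['tool_rot'])
print(st['eef_pos'],st['tool_rot'])
s=read_state();print(s['eef_pos'],s['tool_rot'])
z=np.load('w2.npz');s1=dict(eef_pos=z['p'],tool_rot=z['r'])
K,T=Tcw('wrist',st);print((np.linalg.inv(T)@[st['eef_pos'][0],st['eef_pos'][1],90,1]).round(1))
```

```text
knob top z 97.97525177261697 1077 ((567.8841552734375, 291.4510803222656), (13.559565544128418, 42.17020034790039), 78.62678527832031) long axis deg 167.53798660154143 [568.82085117 291.34392095  96.89160915]
[573.44574261 293.54082055 132.9091079 ] [3.13976208e+00 1.72982834e-03 2.93813060e+00]
[573.66752719 293.60776269 133.20536265] [3.13936388e+00 2.30189092e-03 2.93814876e+00]
[-1.00e-01  1.50e+01  1.97e+02  1.00e+00]
```

View pics/d.png

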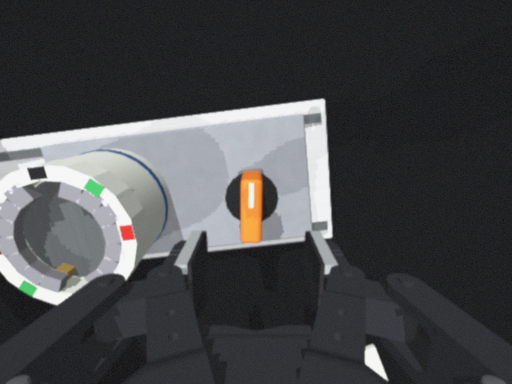

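The bar is at px (252,205), between the jaws. I'll descend the rest of the way and close.

To row units: 20 mm / 750 = 0.0267, 14 mm / 750 = 0.0187.

Emit:
creep_tool --deltas '{"plan": [[0.0067,-0.004,0.0133,0,0,0,50],[0,0,0.0267,0,0,0,50],[0,0,0.0267,0,0,0,50],[0,0,0.0187,0,0,0,50],[0,0,0,0,0,0,50]]}'

```text
clock: 4.5
eef_pos: [565.6, 290.1, 65.5]
tool_rot: [-3.139, -0.003, 2.938]
force: [0.4, 0.4, -0.8]
width: 50.2
gripper_force: 0.0
```

Run:
```python
from h import *
st=read_state();print(st['eef_pos'],st['tool_rot'],st['force'],ctrl.grip_point_offset)
knob('pics/e.png')
```

```text
[565.55986855 290.09547203  65.47555739] [-3.13926536e+00 -2.91571006e-03  2.93789397e+00] [ 0.37829072  0.41493199 -0.83929886] 18.700000000000003
knob top z 97.8143281686703 2367 ((568.2797241210938, 291.49066162109375), (13.697380065917969, 43.695674896240234), 77.72638702392578) long axis deg 167.59973239663537 [568.20482629 291.41348559  96.8041718 ]
```

To row units: -2 mm / 750 = -0.0027, -1 mm / 750 = -0.0013.

Emit:
creep_tool --deltas '{"plan": [[-0.0027,0.0027,-0.0013,0,0,0,20],[0,0,0,0,0,0,10],[0,0,0,0,0,0,0],[0,0,0,0,0,0,0],[0,0,0,0,0,0,0]]}'

```text
clock: 5.05
eef_pos: [570.4, 292.4, 69.6]
tool_rot: [3.14, 0.002, 2.937]
force: [-0.3, -1.4, 6.0]
width: 13.1
gripper_force: 60.2
```

To row units: 0.14 rad / 3.1416 = 0.0446.

Emit:
creep_tool --deltas '{"plan": [[0,0,0,0,0,0.0446,0],[0,0,0,0,0,0.0446,0],[0,0,0,0,0,0.0446,0],[0,0,0,0,0,0.0446,0],[0,0,0,0,0,0.0446,0],[0,0,0,0,0,0.0446,0],[0,0,0,0,0,0.0446,0],[0,0,0,0,0,0.0446,0],[0,0,0,0,0,0,0]]}'

```text
clock: 5.95
eef_pos: [569.0, 291.3, 69.6]
tool_rot: [-3.14, 0.001, 1.815]
force: [-3.6, -3.7, 10.3]
width: 13.0
gripper_force: 61.1
```

```bash
python3 -c "
from h import *
s=read_state();print(s['torque'],s['force'],s['tool_rot'])"
```

```text
[-0.73479041  0.73905728 -0.00820325] [-3.64643097 -3.67644122 10.33425754] [-3.14042981e+00  1.07275919e-03  1.81467906e+00]
```

To row units: 0.06 rad / 3.1416 = 0.0191.

Emit:
creep_tool --deltas '{"plan": [[0,0,0,0,0,0.0191,0],[0,0,0,0,0,0.0191,0],[0,0,0,0,0,0.0127,0],[0,0,0,0,0,0,0],[0,0,0,0,0,0,0]]}'

```text
clock: 6.45
eef_pos: [568.8, 291.3, 69.7]
tool_rot: [-3.14, 0.002, 1.663]
force: [-4.3, -3.8, 11.4]
width: 12.9
gripper_force: 63.6
```

```bash
python3 -c "
from h import *
s=read_state();print(s['torque'],s['force'],s['tool_rot'])
knob()"
```

```text
[-0.84317342  0.88045651  1.26677031] [-4.32461769 -3.83970526 11.39635325] [-3.14017857e+00  1.80223573e-03  1.66275147e+00]
knob top z 97.90806275041562 1812 ((568.8213500976562, 293.8838806152344), (13.461833953857422, 43.17753601074219), 6.0267252922058105) long axis deg 93.11578814951388 [569.75708249 290.77724888  96.89322506]
```

The torque jumped to 1.27 N m after 1.27 rad, so the knob is at its stop. I'll release it, rise, and look at the mill.

To row units: -45 mm / 750 = -0.06, -40 mm / 750 = -0.0533.

Emit:
creep_tool --deltas '{"plan": [[0,0,0,0,0,0,50],[0,0,0,0,0,0,50],[0,0,-0.0533,0,0,0,50],[0,0,-0.06,0,0,0,50],[-0.0467,-0.0053,-0.06,0,0,0,85],[-0.0467,-0.0053,-0.0533,0,0,0,85],[-0.0467,-0.0053,-0.0533,0,0,0,85],[-0.048,-0.0053,0,0,0,0,85],[0,0,0,0,0,0,85],[0,0,0,0,0,0,85],[0,0,0,0,0,0,85]]}'

```text
clock: 7.6
eef_pos: [565.7, 160.9, 267.0]
tool_rot: [-3.141, -0.001, 1.659]
force: [-0.6, -0.1, 0.2]
width: 84.9
gripper_force: 0.0
```

Add to h.py:
```python
def look(name='wrist',save=None):
    st=read_state();im,d=cams.get_image(name)
    if save: cv2.imwrite(save,im)
    return st,im,d,cloud(name,d,st)
```

Run:
```python
from h import *
st,im,d,P=look(save='pics/f.png');np.savez('w4.npz',im=im,d=d,p=st['eef_pos'],r=st['tool_rot'])
print(st['eef_pos'],st['tool_rot'])
for t,zz in [('mill_mouth',106),('slot',106),('pulse_mark',106),('lock_mark',106),('clamp_grip',83)]:
    print(t,[(np.round(r['position']).tolist(),round(r['confidence'],2),onz('wrist',r['position'],zz,st)[:2].round(1).tolist()) for r in models.mark_of(t,'wrist')])
hsv=cv2.cvtColor(im,cv2.COLOR_BGR2HSV);H,S,V=[hsv[...,i] for i in range(3)]
near=np.hypot(P[...,0]-560,P[...,1]-173)<60
print('rim z',np.median(P[near&(P[...,2]>98)&(P[...,2]<115)],0))
rim=near&(abs(P[...,2]-106)<6)
for n,m in dict(green=(H>40)&(H<85)&(S>100),red=((H<5)|(H>174))&(S>140)&(V>90),black=(V<50)).items():
    m=(m&rim).astype(np.uint8);k,l,s,c=cv2.connectedComponentsWithStats(m)
    for i in range(1,k):
        if s[i,4]>8: print(n,s[i,4],c[i].round(),P[l==i].mean(0).round(1),onz('wrist',c[i],106,st)[:2].round(1))
```

```text
[565.68399692 160.87776458 267.01012368] [-3.14056051e+00 -1.03544510e-03  1.65943729e+00]
mill_mouth [([182.0, 315.0], 0.23, [492.5, -16.7])]
slot [([290.0, 173.0], 0.56, [601.9, 168.4])]
pulse_mark [([272.0, 194.0], 0.6, [585.8, 143.9])]
lock_mark [([245.0, 206.0], 0.79, [557.8, 128.8]), ([181.0, 317.0], 0.47, [491.7, -18.7])]
clamp_grip [([270.0, 45.0], 0.78, [568.6, 292.7]), ([267.0, 325.0], 0.64, [599.3, -40.5])]
rim z [558.73361568 177.41110156 106.16973442]
green 51 [225. 130.] [531.3 206.4 106.8] [531.2 206.4]
green 45 [273. 197.] [586.7 140.9 106.9] [586.8 140.6]
red 53 [257. 123.] [562.7 216.5 106.8] [562.7 216.5]
red 37 [243. 204.] [555.6 130.7 106.8] [555.5 130.5]
black 21 [209. 158.] [516.1 177.  106.8] [516.  176.9]
black 22 [290. 172.] [601.8 170.  106.9] [602.  169.9]
```

View pics/f.png

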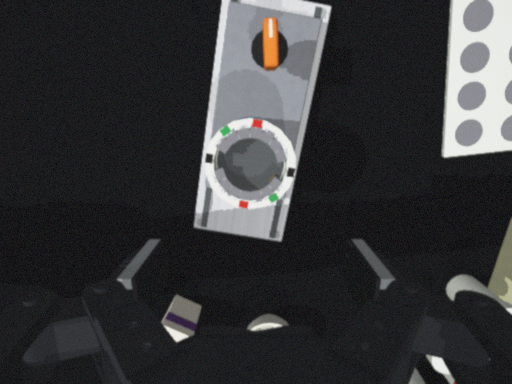

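The picture shows the mill rim with all six marks, centred near px (250,165), and the knob bar at (270,45) now turned. From the marks I get mill centre (559.0,173.5), rim z 106 and x axis -4.75°. Next, the lid.

To row units: -44 mm / 750 = -0.0587, -35 mm / 750 = -0.0467.

Emit:
creep_tool --deltas '{"plan": [[-0.0587,0.004,0,0,0,0,85],[-0.0587,0.004,0,0,0,0,85],[-0.0587,0.004,0,0,0,0,85],[-0.0587,0.004,0,0,0,0,85],[-0.0587,0.004,0,0,0,0,85],[-0.0587,0.0027,0,0,0,0,85],[-0.0587,0.0027,0,0,0,0,85],[-0.0587,0.0027,0,0,0,0,85],[-0.0587,0.0027,0,0,0,0,85],[-0.0467,0.0027,0,0,0,0,85],[0,0,0,0,0,0,85],[0,0,0,0,0,0,85]]}'

```text
clock: 9.1
eef_pos: [628.1, -268.7, 267.1]
tool_rot: [-3.141, -0.0, 1.656]
force: [-0.3, 1.7, -0.1]
width: 84.7
gripper_force: 0.0
```

Add to h.py:
```python
def lid(save=None):
    st,im,d,P=look('wrist',save)
    hsv=cv2.cvtColor(im,cv2.COLOR_BGR2HSV);H,S,V=[hsv[...,i] for i in range(3)]
    m=((H>100)&(H<125)&(S>110)&(V>50)&(d>0)).astype(np.uint8)
    k,l,s,c=cv2.connectedComponentsWithStats(cv2.morphologyEx(m,cv2.MORPH_CLOSE,np.ones((25,25))))
    i=1+np.argmax(s[1:,4]);near=(l==i);near=cv2.dilate(near.astype(np.uint8),np.ones((15,15)))>0
    q=P[near&(m>0)];zd=np.percentile(q[:,2],90);print('blue',len(q),'disc z',np.percentile(q[:,2],[10,50,90]))
    w=P[near&(m==0)&(d>0)&(S<80)&(V>110)];w=w[w[:,2]>zd+10]
    zt=np.percentile(w[:,2],90);t=w[abs(w[:,2]-zt)<3]
    r=cv2.minAreaRect(t[:,:2].astype(np.float32));cc,v=np.linalg.eigh(np.cov(t[:,:2].T));v=v[:,1]
    print('bar top',zt,len(t),r,'long deg',np.degrees(np.arctan2(v[1],v[0])),t.mean(0).round(1))
    dq=q[abs(q[:,2]-zd)<4];print('disc circle',cv2.minEnclosingCircle(dq[:,:2].astype(np.float32)))
    print('tcp',st['eef_pos'].round(1),st['tool_rot'].round(3),st['qpos'].round(2))
    return st,im,d,P
```

Run:
```python
from h import *
lid('pics/g.png')
```

```text
blue 2019 disc z [21.51767875 22.98039989 24.00957009]
bar top 53.79047385936788 418 ((635.4402465820312, -266.4197692871094), (13.467330932617188, 49.12812805175781), 30.189157485961914) long deg 119.75248446730524 [ 635.1 -265.8   52.9]
disc circle ((635.3781127929688, -266.38568115234375), 37.92581558227539)
tcp [ 628.1 -268.7  267.1] [-3.141 -0.     1.656] [ 0.11  0.69  0.47  1.38 -0.32  1.15  0.7 ]
```

View pics/g.png

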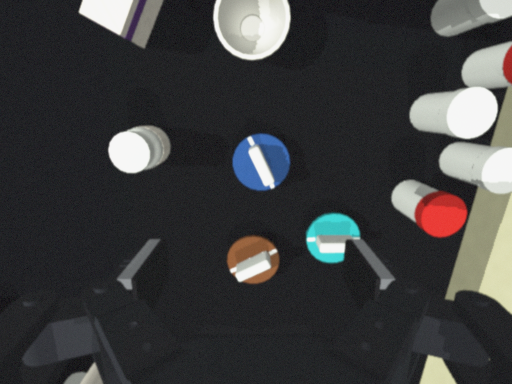

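The picture shows the blue lid at px (261,161), with the brown and turquoise decoys below it and the mortar, jar and carton above. The lid is at (635.4,-266.4) with its bar axis at 120.2°. I'll align above it.

To row units: 40 mm / 750 = 0.0533, 7 mm / 750 = 0.0093, -0.11 rad / 3.1416 = -0.035.

Emit:
creep_tool --deltas '{"plan": [[0.0027,0.0093,0.0533,0,0,-0.035,40],[0,0,0.0533,0,0,-0.035,40],[0,0,0.0533,0,0,-0.035,40],[0,0,0.0533,0,0,-0.035,40],[0,0,0,0,0,0,40],[0,0,0,0,0,0,40],[0,0,0,0,0,0,40]]}'

```text
clock: 9.85
eef_pos: [637.1, -265.5, 110.5]
tool_rot: [3.139, 0.004, 2.097]
force: [-0.6, 0.1, -0.4]
width: 40.4
gripper_force: 0.0
```

```bash
python3 -c "
from h import *
lid()"
```

```text
blue 5050 disc z [22.10276674 23.09060977 23.9553722 ]
bar top 53.77359218657726 1192 ((635.1675415039062, -266.4598083496094), (13.494136810302734, 49.40654754638672), 30.457422256469727) long deg 120.25248465809258 [ 634.7 -265.3   52.9]
disc circle ((635.3414306640625, -266.4730529785156), 37.97356414794922)
tcp [ 637.1 -265.5  110.5] [3.139 0.004 2.097] [ 0.19  0.84  0.29  1.51 -0.29  0.84  1.12]
```

To row units: 30 mm / 750 = 0.04, 25 mm / 750 = 0.0333.

Emit:
creep_tool --deltas '{"plan": [[0,-0.0027,0.04,0,0,0,40],[0,0,0.0333,0,0,0,40],[0,0,0.02,0,0,0,40],[0,0,0.0133,0,0,0,40],[0,0,0,0,0,0,40],[0,0,0,0,0,0,40]]}'

```text
clock: 10.5
eef_pos: [634.3, -266.8, 28.8]
tool_rot: [3.141, 0.001, 2.098]
force: [0.4, -0.6, 0.6]
width: 39.9
gripper_force: 0.0
```

```bash
python3 -c "
from h import *
lid()"
```

```text
blue 6456 disc z [22.1701269  23.11830264 23.95163951]
bar top 53.32761596874272 1124 ((636.3224487304688, -260.9293212890625), (44.59962844848633, 44.88936233520508), 62.96501922607422) long deg 117.3056723031099 [ 633.8 -263.4   52.4]
disc circle ((635.265869140625, -266.56201171875), 38.018184661865234)
tcp [ 634.3 -266.8   28.8] [3.141e+00 1.000e-03 2.098e+00] [ 0.22  0.94  0.25  1.54 -0.32  0.7   1.14]
```

To row units: -45 mm / 750 = -0.06, -40 mm / 750 = -0.0533.

Emit:
creep_tool --deltas '{"plan": [[0,0,0,0,0,0,20],[0,0,0,0,0,0,0],[0,0,0,0,0,0,0],[0,0,0,0,0,0,0],[0,0,-0.0267,0,0,0,0],[0,0,-0.0533,0,0,0,0],[0,0,-0.06,0,0,0,0],[0,0,-0.06,0,0,0,0],[0,0,-0.0533,0,0,0,0],[0,0,0,0,0,0,0],[0,0,0,0,0,0,0]]}'

```text
clock: 11.65
eef_pos: [633.2, -266.2, 217.9]
tool_rot: [3.141, 0.0, 2.098]
force: [0.5, -0.2, -2.9]
width: 13.0
gripper_force: 58.9
```

```bash
python3 -c "
from h import *
lid('pics/h.png')
im=cams.get_image('side')[0]
"
```

```text
blue 6865 disc z [211.39745401 212.31671693 213.14431603]
bar top 241.87482468938526 299 ((624.8327026367188, -251.10472106933594), (25.720258712768555, 13.941115379333496), 30.274616241455078) long deg -146.45187401683143 [ 623.9 -249.9  241.1]
disc circle ((633.7186279296875, -266.0269470214844), 37.75696563720703)
tcp [ 633.2 -266.2  217.9] [3.141 0.    2.098] [ 0.18  0.72  0.33  1.42 -0.25  1.04  1.09]
```

View pics/h.png

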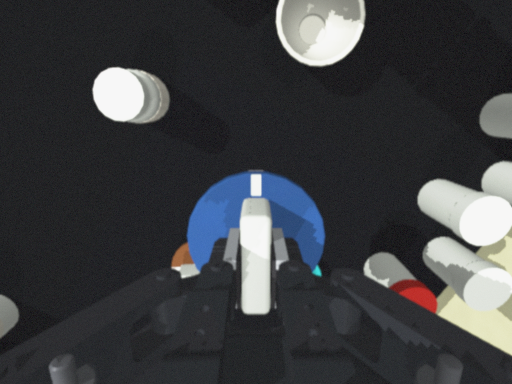

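The lid is held square between the pads (disc centre px (256,237)) and lifted clear. Disc top is 5.6 mm below the TCP and the lid axis is within 0.6 mm of it. I'll carry it to the mill.

To row units: 42 mm / 750 = 0.056, 39 mm / 750 = 0.052.

Emit:
creep_tool --deltas '{"plan": [[0.056,0.0213,0,0,0,0,0],[0.056,0.0213,0,0,0,0,0],[0.056,0.0213,0,0,0,0,0],[0.056,0.0213,0,0,0,0,0],[0.056,0.0213,0,0,0,0,0],[0.056,0.0213,0,0,0,0,0],[0.056,0.0213,0,0,0,0,0],[0.056,0.0213,0,0,0,0,0],[0.056,0.0213,0,0,0,0,0],[0.052,0.0173,0,0,0,0,0],[0,0,0,0,0,0,0]]}'

```text
clock: 12.85
eef_pos: [555.8, 181.9, 215.0]
tool_rot: [-3.138, -0.006, 2.109]
force: [1.2, 0.1, -2.4]
width: 12.8
gripper_force: 58.9
```

Emit:
creep_tool --deltas '{"plan": [[0,0,0,0,0,-0.0446,0],[0,0,0,0,0,-0.0446,0],[0,0,0,0,0,-0.0446,0],[0,0,0,0,0,-0.0446,0],[0,0,0,0,0,-0.0446,0],[0,0,0,0,0,-0.0446,0],[0,0,0,0,0,-0.0382,0],[0,0,0,0,0,0,0],[0,0,0,0,0,0,0],[0,0,0,0,0,0,0]]}'

```text
clock: 13.85
eef_pos: [559.0, 172.7, 216.9]
tool_rot: [-3.141, -0.001, 3.056]
force: [-0.0, -0.1, -1.6]
width: 12.8
gripper_force: 58.9
```

Run:
```python
from h import *
for i in range(2):
    st,im,d,P=lid()
hsv=cv2.cvtColor(im,cv2.COLOR_BGR2HSV);H,S,V=[hsv[...,i] for i in range(3)]
# pointers/ bar edge: long axis from white on disc plane
w=P[(S<60)&(V>140)&(P[...,2]>st['eef_pos'][2]-9)&(d>0)]
w=w[np.hypot(*(w[:,:2]-st['eef_pos'][:2]).T)<42]
for n,a in (('bar',w[w[:,2]>st['eef_pos'][2]+15]),('ptr',w[w[:,2]<st['eef_pos'][2]+2])):
    if len(a): print(n,len(a),a.mean(0),cv2.minAreaRect(a[:,:2].astype(np.float32)))
cv2.imwrite('pics/i.png',im)
```

```text
blue 6717 disc z [210.5687018  211.41730062 212.21244628]
bar top 241.01245884463154 302 ((541.8612670898438, 174.2066650390625), (26.110689163208008, 14.379718780517578), 84.82630920410156) long deg 86.00077421341372 [540.2 174.4 240.2]
disc circle ((559.6177978515625, 172.57537841796875), 37.80562973022461)
tcp [559.  172.7 216.9] [-3.141e+00 -1.000e-03  3.056e+00] [-0.4   0.55  0.09  1.72 -0.06  0.87  1.19]
blue 6748 disc z [210.77971552 211.6458409  212.4438423 ]
bar top 241.27262297040704 307 ((542.08984375, 174.23513793945312), (25.867115020751953, 14.172505378723145), 84.75630950927734) long deg 83.99046650509709 [540.2 174.4 240.5]
disc circle ((559.8477172851562, 172.77272033691406), 37.976924896240234)
tcp [559.2 172.9 217.2] [-3.141e+00 -1.000e-03  3.056e+00] [-0.4   0.55  0.09  1.72 -0.06  0.87  1.19]
bar 3556 [555.34422459 173.24229022 241.93542411] ((556.7926025390625, 184.6827850341797), (49.447906494140625, 50.289878845214844), 12.905110359191895)
ptr 329 [530.71124507 174.36945498 213.26825245] ((535.3357543945312, 174.8201446533203), (71.573486328125, 24.987598419189453), 85.34980010986328)
```

To row units: 30 mm / 750 = 0.04, 25 mm / 750 = 0.0333.

Emit:
creep_tool --deltas '{"plan": [[0.0013,0.0013,0.04,0,0,0,0],[0,0,0.0333,0,0,0,0],[0,0,0.02,0,0,0,0],[0,0,0,0,0,0,0],[0,0,0,0,0,0,0],[0,0,0,0,0,0,0]]}'

```text
clock: 14.55
eef_pos: [559.4, 174.4, 148.8]
tool_rot: [3.141, 0.002, 3.058]
force: [-0.1, -0.3, -1.6]
width: 13.1
gripper_force: 58.9
```

Run:
```python
from h import *
for i in range(2): st,im,d,P=lid('pics/j.png')
hsv=cv2.cvtColor(im,cv2.COLOR_BGR2HSV);H,S,V=[hsv[...,i] for i in range(3)]
rim=(np.hypot(P[...,0]-559,P[...,1]-173)<60)&(abs(P[...,2]-106)<6)
for n,m in dict(green=(H>40)&(H<85)&(S>100),red=((H<5)|(H>174))&(S>140)&(V>60),black=(V<50)).items():
    m=(m&rim).astype(np.uint8);k,l,s,c=cv2.connectedComponentsWithStats(m)
    for i in range(1,k):
        if s[i,4]>15: print(n,s[i,4],c[i].round(),onz('wrist',c[i],106,st)[:2].round(1))
```

```text
blue 6634 disc z [142.46008248 143.29161636 144.10169274]
bar top 172.84330270556592 305 ((542.242919921875, 175.7325897216797), (25.98243522644043, 14.130352020263672), 85.14324951171875) long deg 83.48620860470062 [540.5 176.  172.1]
disc circle ((560.1589965820312, 174.3873748779297), 37.94428634643555)
tcp [559.4 174.4 148.8] [3.141e+00 2.000e-03 3.058e+00] [-0.4   0.64  0.08  1.79 -0.07  0.72  1.2 ]
blue 6625 disc z [142.54250246 143.367424   144.15135687]
bar top 172.93681635349645 307 ((542.302490234375, 175.9107666015625), (26.03122901916504, 14.18883228302002), 83.76774597167969) long deg 87.0072999908524 [540.6 175.8 172.2]
disc circle ((560.11279296875, 174.20126342773438), 37.90533447265625)
tcp [559.4 174.4 148.9] [3.141e+00 2.000e-03 3.058e+00] [-0.4   0.64  0.08  1.79 -0.07  0.72  1.2 ]
green 142 [302. 170.] [531.4 206.5]
red 73 [188. 214.] [554.7 129.3]
red 40 [322. 212.] [561.3 218.6]
black 85 [254. 150.] [516.4 176.9]
```

View pics/j.png

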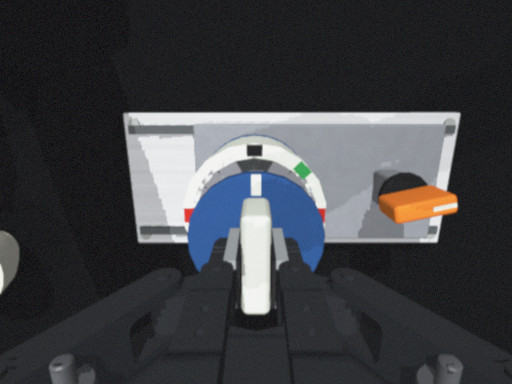

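The lid (px 256,237) sits over the mill, its pointer in line with the black slot mark at (254,150). It is about 1 mm off, which I'll correct while inserting.

To row units: 5 mm / 750 = 0.0067, 4 mm / 750 = 0.0053.

Emit:
creep_tool --deltas '{"plan": [[0.0013,-0.0013,0.0067,0,0,0,0],[0,0,0.0067,0,0,0,0],[0,0,0.0067,0,0,0,0],[0,0,0.0067,0,0,0,0],[0,0,0.0053,0,0,0,0],[0,0,0,0,0,0,0],[0,0,0,0,0,0,0]]}'

```text
clock: 15.35
eef_pos: [557.4, 173.2, 123.5]
tool_rot: [-3.142, -0.0, 3.058]
force: [0.3, 0.4, -2.8]
width: 12.4
gripper_force: 58.9
```

```bash
python3 -c "
from h import *
lid()"
```

```text
blue 6516 disc z [117.24129946 118.03851732 118.83877853]
bar top 147.63357601298154 305 ((540.2520751953125, 174.6693572998047), (25.985673904418945, 14.241044998168945), 84.2136459350586) long deg 84.64864929300948 [538.7 174.8 146.8]
disc circle ((557.516845703125, 173.10977172851562), 37.41851806640625)
tcp [557.4 173.2 123.5] [-3.142 -0.     3.058] [-0.39  0.67  0.07  1.81 -0.07  0.66  1.21]
```

To row units: 2 mm / 750 = 0.0027, 1.5 mm / 750 = 0.002.

Emit:
creep_tool --deltas '{"plan": [[-0.0013,0,0.0027,0,0,0,0],[0,0,0.0027,0,0,0,0],[0,0,0.002,0,0,0,0],[0,0,0,0,0,0,0],[0,0,0,0,0,0,0]]}'

```text
clock: 15.9
eef_pos: [558.6, 173.1, 118.7]
tool_rot: [3.141, 0.0, 3.058]
force: [-1.6, 0.6, 3.9]
width: 12.9
gripper_force: 59.7
```

```bash
python3 -c "
from h import *
lid()"
```

```text
blue 6537 disc z [112.36299582 113.1653194  113.95269016]
bar top 142.8700536880034 301 ((541.4398193359375, 174.52993774414062), (25.865591049194336, 14.075575828552246), 84.87869262695312) long deg 85.32491801554683 [539.6 174.6 141.9]
disc circle ((558.4916381835938, 173.01419067382812), 37.15845489501953)
tcp [558.6 173.1 118.7] [3.141 0.    3.058] [-0.39  0.68  0.07  1.81 -0.07  0.65  1.21]
```

The lid is seated: disc top at 113.2 and force has risen. Twisting clockwise in stages.

To row units: 0.5 mm / 750 = 0.0007, 0.1 rad / 3.1416 = 0.0318.

Emit:
creep_tool --deltas '{"plan": [[0,0,0.0007,0,0,0.0318,0],[0,0,0,0,0,0.0318,0],[0,0,0,0,0,0.0318,0],[0,0,0,0,0,0.0318,0],[0,0,0,0,0,0.0318,0],[0,0,0,0,0,0.0318,0],[0,0,0,0,0,0.0159,0],[0,0,0,0,0,0,0],[0,0,0,0,0,0,0]]}'

```text
clock: 16.85
eef_pos: [559.6, 172.6, 118.7]
tool_rot: [3.14, 0.002, 2.408]
force: [0.1, -1.2, 6.5]
width: 13.0
gripper_force: 60.1
```

```bash
python3 -c "
from h import *
lid();s=read_state();print(s['torque'],s['force'])"
```

```text
blue 6547 disc z [112.34493711 113.15840437 113.94827466]
bar top 142.8618050193042 290 ((546.9274291992188, 184.4488067626953), (25.405685424804688, 14.273935317993164), 47.85993194580078) long deg 48.52299583525722 [545.7 185.6 142. ]
disc circle ((559.765625, 172.77735900878906), 37.38459014892578)
tcp [559.6 172.6 118.7] [3.140e+00 2.000e-03 2.408e+00] [-0.51  0.69  0.26  1.81 -0.26  0.67  0.73]
[-0.38497504  0.15455681  0.03745128] [-0.61720996 -1.54246949  6.1337268 ]
```

To row units: 0.07 rad / 3.1416 = 0.0223.

Emit:
creep_tool --deltas '{"plan": [[0,0,0,0,0,0.0223,0],[0,0,0,0,0,0.0207,0],[0,0,0,0,0,0,0],[0,0,0,0,0,0,0],[0,0,0,0,0,0,0],[0,0,0,0,0,0,0],[0,0,0,0,0,0,0],[0,0,0,0,0,0,0]]}'

```text
clock: 17.7
eef_pos: [559.5, 172.5, 118.7]
tool_rot: [3.14, 0.002, 2.272]
force: [-0.6, -2.4, 5.5]
width: 12.6
gripper_force: 60.2
```

```bash
python3 -c "
from h import *
st,im,d,P=lid('pics/k.png');s=read_state();print(s['torque'],s['force'],s['qd'].round(3))
knob()"
```

```text
blue 6527 disc z [112.37237139 113.1959891  113.97779507]
bar top 142.93201807546637 286 ((548.51904296875, 185.91714477539062), (25.223346710205078, 14.127127647399902), 40.461544036865234) long deg -135.20885785107572 [547.3 187.1 142. ]
disc circle ((559.4255981445312, 172.77496337890625), 37.35914611816406)
tcp [559.5 172.5 118.7] [3.140e+00 2.000e-03 2.272e+00] [-0.53  0.7   0.29  1.81 -0.3   0.67  0.64]
[-0.42743773  0.25502574  0.02270377] [-0.59050016 -2.0841579   6.78308034] [ 0.001  0.     0.001 -0.002 -0.    -0.001 -0.001]
knob top z 97.91329817179052 1845 ((568.430908203125, 292.4971923828125), (13.69560432434082, 43.07540512084961), 7.94195032119751) long axis deg 99.35799713868519 [568.15714901 290.79388166  96.84881217]
```

View pics/k.png

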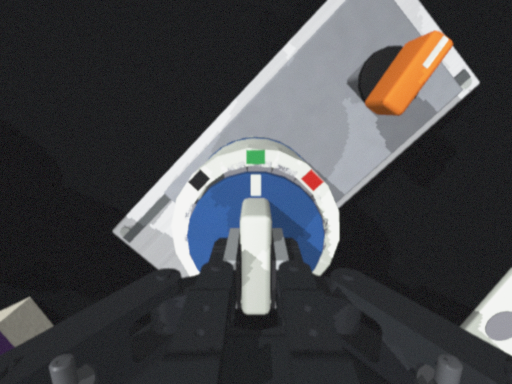

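The white pointer (256,185) stands at the green mark (256,157), the disc is flush, and the knob reads about 1.35 rad. Handing in.

```bash
python3 -c "
from cell import ctrl
print(ctrl.finish_job())"
```

```text
the job is handed in; nothing more can be done
None
```

I handed the job in at about 17.7 s with the carriage clamped (knob about 1.35 rad), the lid flush and still gripped with its pointers on the green marks (about 45° clockwise from the slots), and the jar, mortar and carton not touched; the hand-in returned no verdict.

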